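Tip two plaster plinths out of the mould and tray them in order

ROBOT

A 7-joint arm with a two-finger parallel gripper is mounted at the origin on the work surface. World frame = base frame: x ahead of the robot, y to its left, z up, the work surface at z = 0. Lengths are in m, angles in rad, forces in N, time in s.
With the tool pointing down it reaches from about 0.4 to 0.9 m from the base axis. Payload 5.6 kg.
Tool frame: the origin (TCP) lies at the very end of the fingers, on their centre line; the grasp point (between the pads) lies 19 mm behind it; z points along the fingers, y is the line along which they close (so a half turn about z gives the same grasp; the last joint's range is limited). The gripper opens to 92 mm and grips with 3 to 60 N. Pads are 20 mm wide; open, the fingers measure 128 mm over their backs; the gripper's body (75 mm by 189 mm) begins 69 mm behind the grasp point.
Start: joints at [-1.268, 0.468, -0.012, 1.603, 0.006, 1.071, -0.056], TCP at [0.22, 0.612, 0.215] pointing down, gripper open.
Joint ranges: [-2.53, 2.53], [-0.31, 2.02], [-1.57, 1.55], [0.28, 2.44], [-1.29, 4.43], [0.15, 1.84], [-2.92, 2.92]. Speed limits (rad/s): [2.57, 2.57, 3.14, 3.14, 3.14, 3.14, 3.14].

INTERFACE

Orientations are given as a unit quaternion [x, y, z, w].
In Python, from workcell import manip gives the robot as it stands.
- The arm moves only by the tool send_rows, never from a script. Its argument "series" is one flat list of numbers, 4 for each row, row after row: the shift along the tool's x, y, z in cm, then the turn about the tool's z in rad. In form: [dx, dy, dz, twist, dx, dy, dz, twist, ...]. A call has exactly 8 rows; each row shifts and turns the commanded pose from where the row before left it, along the tool's axes as they then stand; what a row does not reach is not made up. A row lasts 1/10 s, in which the tool goes at most 50 mm and 8.59 degrees, less where a joint would pass 70% of its speed; a pose out of reach is approached as far as the arm can. A call with a gripper value outside its range is refused whole. "hand" is the opening, from 0 (shut) to 1 (fully open), set as the call begins (left out, the last holds). The fingers move at their own pace and stop on an object; "grip_force" is the grip in N (left out, the last holds). Time passes only in rows, so rows that do not move let the fingers close, or fill a call up. It gives the time, the measured TCP pose, the force, the opening and the grip force at its end, in the units of the state.
- manip.read_state(): the state, without advancing time (a new reading comes with each control period).
- manip.read_camera(name): name is "scene" or "side" or "wrist"; returns a dict with "image" (384x512x3 uint8, red, green, blue), "K" (3x3 intrinsics, pixels), "world_from_camera" (4x4, takes a point from camera to world coordinates). Camera axes: x right, y down, z forward; pixel columns grow to the right and rows downward; lengths in m; the calibration is good to about 2 mm. A picture is of the moment at which its call begins. There is no depth.
- manip.job_done(): hands the job in; it is judged then, once.
The state is a dict: "time": time; "qpos": joint angles; "qvel": joint speeds; "joint_torque": joint torques, N m; "tcp_pos": TCP position; "tool_rot": TCP orientation; "ft_force": force on the tool from outside, world axes, zero at the start; "moment": the same for the moment, N m; "finger_gap": finger opening in m; "finger_force": force on a finger pad.
Only numpy, scipy, OpenCV 4.12 (cv2) and the standard library are available. Lean on these libraries where they do the work, as an engineer would, in place of code of your own. Each camera call takes 0.05 s, during which the arm holds its last target. There are 200 camera calls.

TASK

Push the mould's ejector pedal right down without forcing it, so that both plaster castings tip up out of their cavities. Then lift them out and lay each flat in the numbered tray, same face up: first the casting with one hole in pocket 1 (one stud), then the casting with two holes in pocket 2 (two studs). The plaster is fresh, so set them down gently, never drop them or put them on the table, and leave the plain casting in pocket 3 and everything else on the table where it is.

Things in the scene. Friction and masses are not known exactly. Their poses are not given: they have to be found in the camera images.
- ejector (a joint): Mould's rocker hinge, along the mould's y, 47 mm on its near (-x) side, 26 mm up. Starts at 0 to 0.03 rad; 0.46 = hard stop, pedal fully down. Pushing the pedal down swings two steel tines up under the castings, tipping their far (+x) ends up by the same angle. Stiff: about 9 to 14 N on the pedal all the way, no spring, stays where left; at the stop the force climbs steeply.
- ejector_pad (a point): Centre of the top of the pedal, a black plate 30 mm (x) by 66 mm (y) by 8 mm on the near (-x) side of the mould, 50 mm out from the hinge line. Its top is about 42 mm above the table at rest and goes down about 28 mm on an arc to the stop.
- mould: Fixed aluminium mould, 115 (x) by 172 mm (y), top face 54 mm up. Origin: on the table, midway between the cavities; x points away from the pedal. Two cavities 74 (x) by 42 mm (y), 22 mm deep, centred 45 mm either side (y); near (-x) end is a sill 10 mm above the cavity floor, other walls reach the top face. No finger room beside a casting until it is tipped up; 48 mm of metal between cavities.
- casting_one: Off-white plaster block 70 (x) by 40 (y) by 20 mm (z), ONE 16 mm round hole in its middle, 77 to 154 g. Origin: centre of underside, z up out of its top. In either cavity, top 2 mm below the mould's face, x along the mould's x. Pedal down: it rests leaning about 0.46 rad, far (+x) end up; from 45 mm past its lower end on, its sides stand clear above the mould's face.
- casting_two: As casting_one, same size and mass, but with TWO round 16 mm holes, 18 mm either side of the middle along x. Lies in the other cavity.
- tray: Plywood tray fixed to the table, 108 (x) by 244 mm (y), rims 15 mm high. Origin on the table under the middle pocket's centre. Three pockets along y, 78 mm apart, each 76 (x) by 46 mm (y), 5 mm deep (floor 10 mm up). Steel studs on the near (-x) rim number them: one stud by pocket 1 (+y end), two by pocket 2 (middle), three by pocket 3 (-y end).
- pocket1 (a point): Centre of the floor of pocket 1 (one stud), axes as the tray; a pocket's long side is x.
- pocket2 (a point): Centre of the floor of pocket 2 (two studs), axes as the tray.
- pocket3 (a point): Centre of the floor of pocket 3 (three studs), axes as the tray; already holds the plain casting.
- casting_plain: Finished plaster plinth, 70 by 40 by 20 mm with no hole, lying in pocket 3. Leave it there. Origin: centre of its underside.
- brush: Loose brush 140 mm long lying between the robot and the work; not to be disturbed.
- spatula: Loose spatula 200 mm long lying beyond the work; not to be disturbed.
- trophy: Loose small brass trophy cup, 112 mm tall, 66 mm across, at the back of the table; not to be disturbed.
- glue: Loose white bottle 130 mm tall, 52 mm across, at the back; not to be disturbed.
- jar: Loose glass jar 70 mm tall, 60 mm across, at the back; not to be disturbed.
Mind the look-alikes: they are no part of the job. There is more than one size of the mould; the one meant has the size given above. Leave any red look-alike of the casting_plain alone.

How it is judged:
By the outcome, as a careful person would: the job done as asked, in the order asked, and still so for the second after the job is handed in, with the robot touching nothing.
It also fails if it takes over 69 s, if anything falls off the work surface, if the arm or the gripper's body presses on something with over 40 N, if the wrist force passes 120 N, or if a joint passes its speed limit or range.

## Working session

There is one attempt and no reset: what is moved stays moved. The work goes in short steps, Python scripts to look and compute and a tool call to move; the robot and the scene stay as the last step left them, time stands still between calls to the robot, and variables do not carry over. Pictures are saved under pics/ and viewed, at most 10 in all, crops included, and the job is handed in when it is done.

Besides the shell and the picture viewer there is one more tool, called after "Request:" as name(argument=value, ...) on one line, values as JSON. send_rows: Moves the arm, as the interface text tells. Its arguments: {"type":"object","properties":{"series":{"type":"array","items":{"type":"number"}},"hand":{"type":"number"},"grip_force":{"type":"number"}},"required":["series"]}

```bash
mkdir -p pics
cat > h.py <<'E'
import numpy as np, cv2
from workcell import manip
def cam(n):
    c=manip.read_camera(n); return c["image"],np.array(c["K"]),np.array(c["world_from_camera"])
def ray(K,T,uv,z):
    d=T[:3,:3]@np.linalg.solve(K,[uv[0],uv[1],1.]); o=T[:3,3]; return o+d*(z-o[2])/d[2]
def proj(K,T,p):
    q=K@(T[:3,:3].T@(np.array(p,float)-T[:3,3])); return q[:2]/q[2]
E
python3 - <<'E'
from h import *
for n in ("scene","side"):
    i,K,T=cam(n); cv2.imwrite(f"pics/{n}0.png",cv2.resize(i[:,:,::-1],(800,600),interpolation=cv2.INTER_CUBIC)); np.savez(n+"0.npz",i=i,K=K,T=T); print(n,K[0,0],T.round(3).tolist())
s=manip.read_state();print(s)
E
```

```text
scene 445.7840796334233 [[-0.099, 0.629, -0.771, 1.35], [0.995, 0.07, -0.071, 0.053], [0.009, -0.774, -0.633, 0.719], [0.0, 0.0, 0.0, 1.0]]
side 439.70968736387 [[0.919, -0.283, 0.276, 0.292], [-0.395, -0.661, 0.638, -0.684], [0.002, -0.695, -0.719, 0.8], [0.0, 0.0, 0.0, 1.0]]
{'time': 0.1, 'qpos': array([-1.2680038 ,  0.46827874, -0.01157055,  1.60351407,  0.00599977,
        1.07137643, -0.05630305]), 'qvel': array([-0.00066316, -0.00167391, -0.00028024, -0.00244102, -0.00116654,
        0.0013918 ,  0.00048402]), 'joint_torque': array([ 6.35547767e-04, -5.21650672e+01, -1.27785929e-02, -2.44369680e+01,
       -5.67897758e-02,  1.40913029e-02,  9.61267051e-05]), 'tcp_pos': array([0.22022185, 0.61101691, 0.21374953]), 'tool_rot': array([ 1.72083636e-01,  9.85082041e-01, -7.68185368e-04, -6.97576354e-05]), 'ft_force': array([0.219551  , 0.46981544, 0.28379806]), 'moment': array([ 0.01209936, -0.04553716, -0.01470904]), 'finger_force': 0.0, 'finger_gap': 0.09204522139526745}
```

View pics/scene0.png

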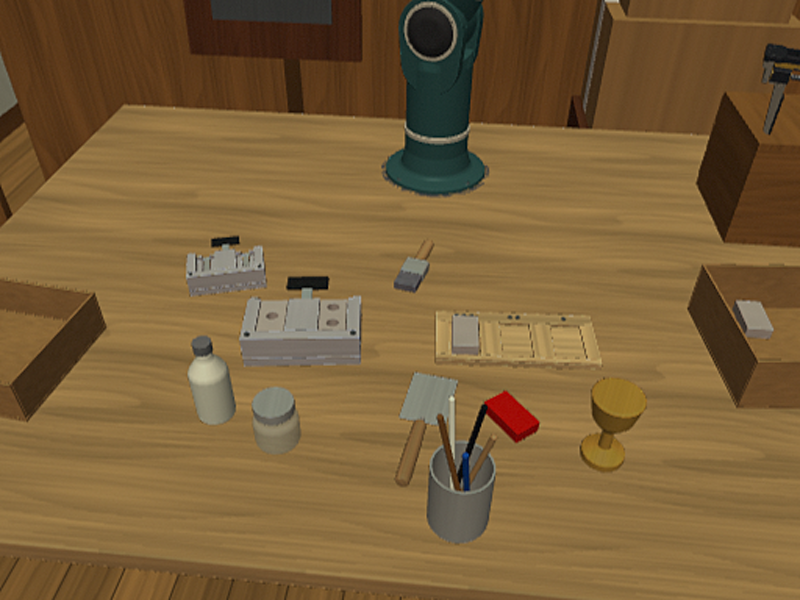

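View pics/side0.png

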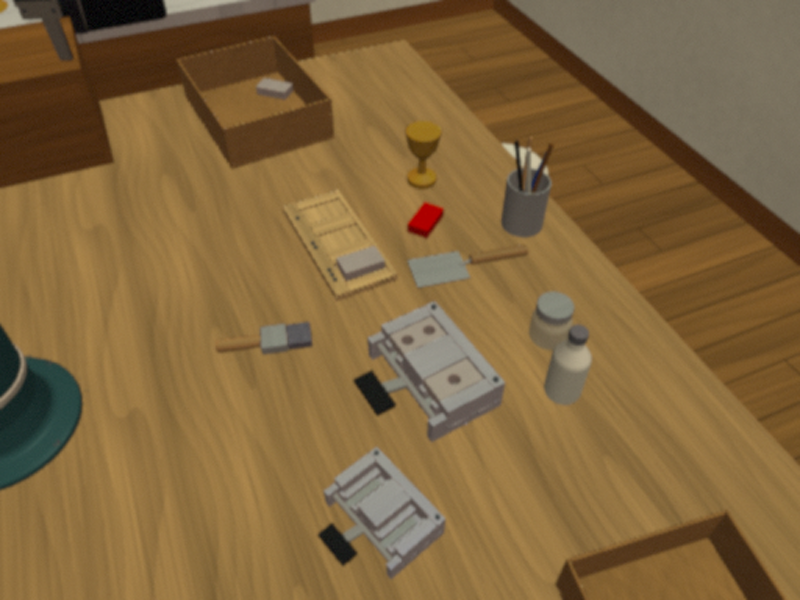

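The scene view shows the right mould at about (300,325) in the 800x600 picture. The two-hole casting is at its +y side (333,315) and the one-hole casting at its -y side (272,315). The tray is at (515,338), with the plain casting at its left end. I'll zoom in to pick corners.

Run:
```python
from h import *
out=np.zeros((600,800,3),np.uint8)
for k,(n,u,v,w,h) in enumerate([("scene",150,172,90,68),("scene",272,192,116,50),("side",222,190,104,90),("side",176,118,84,76)]):
    i=np.load(n+"0.npz")["i"]; c=i[v:v+h,u:u+w,::-1]; s=min(400/w,300/h)
    c=cv2.resize(c,None,fx=s,fy=s,interpolation=cv2.INTER_CUBIC); y,x=300*(k//2),400*(k%2)
    c=c[:300,:400]; out[y:y+c.shape[0],x:x+c.shape[1]]=c; print(n,u,v,s)
cv2.imwrite("pics/z.png",out)
for n in("scene","side"):
    d=np.load(n+"0.npz");i=d["i"];m=(i.max(2)<45).astype(np.uint8)
    N,L,S,C=cv2.connectedComponentsWithStats(m)
    print([(S[j].tolist(),C[j].round(1).tolist(),ray(d["K"],d["T"],C[j]+0,.042).round(4).tolist()) for j in range(1,N) if S[j,4]>25 and C[j][1]>140])
```

```text
scene 150 172 4.411764705882353
scene 272 192 3.4482758620689653
side 222 190 3.3333333333333335
side 176 118 3.9473684210526314
[([136, 152, 17, 6, 74], [143.7, 154.1], [0.3812, -0.3431, 0.042]), ([184, 177, 26, 8, 190], [197.1, 180.6], [0.4812, -0.1766, 0.042]), ([298, 259, 14, 33, 116], [304.4, 274.6], [0.7592, 0.0957, 0.042]), ([293, 296, 4, 13, 29], [294.2, 302.4], [0.8288, 0.0779, 0.042])]
[([0, 210, 12, 43, 328], [4.1, 231.8], [0.0278, 0.0624, 0.042]), ([0, 236, 32, 40, 556], [16.1, 256.2], [0.0484, -0.0149, 0.042]), ([228, 239, 24, 26, 313], [239.3, 251.2], [0.4751, -0.1841, 0.042]), ([205, 336, 22, 25, 252], [215.6, 348.1], [0.3601, -0.3581, 0.042])]
```

View pics/z.png

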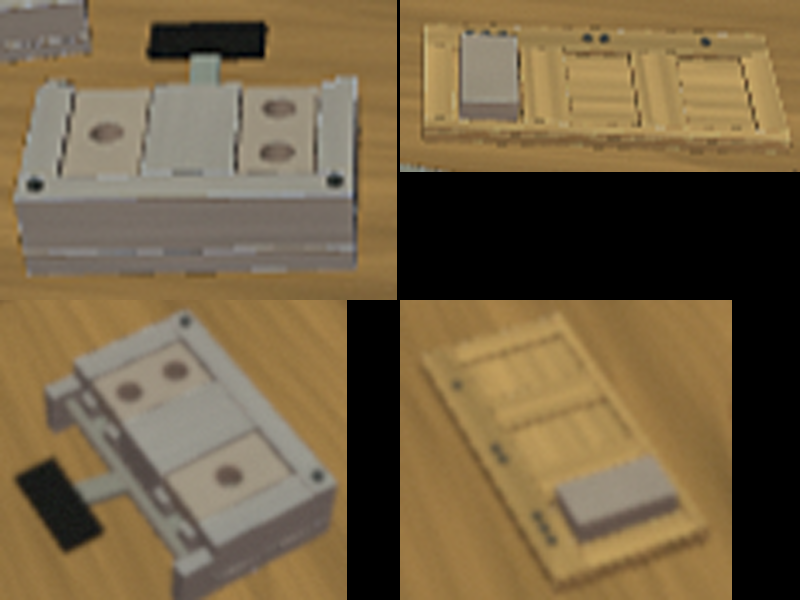

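The zoomed picture gives hole, bolt, stud and tray-corner pixels in both views; next I turn these into poses.

```bash
cat > m.py <<'E'
from h import *
D={n:np.load(n+"0.npz") for n in("scene","side")}
def pt(n,c,x,y,z):
    u,v,s=c; return ray(D[n]["K"],D[n]["T"],((x+.5)/s-.5+u,(y+.5)/s-.5+v),z)[:2]
def fit(M,W):
    M=np.array(M,float);W=np.array(W);a=M-M.mean(0);b=W-W.mean(0)
    t=np.arctan2((a[:,0]*b[:,1]-a[:,1]*b[:,0]).sum(),(a*b).sum());R=np.array([[np.cos(t),-np.sin(t)],[np.sin(t),np.cos(t)]])
    o=W.mean(0)-R@M.mean(0); return o,t,(W-o-a@R.T*0-M@R.T)*1000
A=(150,172,4.4118);B=(222,190,3.3333);C=(272,192,3.4483);E=(176,118,3.947)
mh=[(0,-.045),(-.018,.045),(.018,.045)]
for n,c,h,b in(("scene",A,[(106,132),(279,107),(277,152)],[(35,184),(335,180)]),("side",B,[(229,175),(129,92),(176,71)],[(317,176),(185,21)])):
    W=[pt(n,c,*p,.052) for p in h]; o,t,r=fit(mh,W); print(n,"mould",o.round(4),t.round(4),r.round(1).tolist())
    Bw=[pt(n,c,*p,.054) for p in b]; d=Bw[1]-Bw[0]; print(" bolts",np.round(Bw,4).tolist(),"yaw",-np.arctan2(d[0],d[1]).round(4), np.hypot(*d).round(4))
cr=[(-.054,-.122),(-.054,.122),(.054,.122),(.054,-.122)]
for n,c,k,st in(("scene",C,[(23,27),(366,37),(388,141),(22,132)],[(86,34),(196,38),(305,41)]),("side",E,[(153,280),(25,54),(160,18),(308,228)],[(143,227),(99,153),(56,84)])):
    o,t,r=fit(cr,[pt(n,c,*p,.015) for p in k]);print(n,"tray",o.round(4),t.round(4),r.round(1).tolist())
    W=[pt(n,c,*p,.016) for p in st]; o,t,r=fit([(-.046,-.078),(-.046,0),(-.046,.078)],W);print(" studs",o.round(4),t.round(4),r.round(1).tolist())
E
python3 m.py
```

```text
scene mould [ 0.573  -0.1662] 0.1372 [[-0.0, -0.2], [-0.5, -0.1], [0.5, 0.4]]
 bolts [[0.6257, -0.236], [0.6059, -0.085]] yaw 0.1301 0.1523
side mould [ 0.573  -0.1675] 0.1375 [[0.1, 0.6], [-0.3, 0.0], [0.2, -0.7]]
 bolts [[0.6287, -0.2351], [0.6088, -0.0844]] yaw 0.1311 0.1519
scene tray [0.5462 0.1536] 0.0644 [[0.0, 0.9], [-0.2, 1.7], [-0.9, -2.6], [1.1, -0.1]]
 studs [0.5456 0.1549] 0.0606 [[-0.2, 0.1], [0.3, 0.3], [-0.2, -0.5]]
side tray [0.542  0.1518] 0.0444 [[1.2, 1.9], [2.7, 0.4], [-3.5, -3.4], [-0.4, 1.1]]
 studs [0.5459 0.155 ] 0.0561 [[-0.2, 0.2], [0.4, -0.5], [-0.2, 0.4]]
```

Request:
send_rows(series=[0,0,0,-0.12,0,0,0,-0.12,0,0,0,-0.12,0,0,0,-0.12,-3,-3,0,0,-3,-3,0,0,-3,-3,0,0,-3,-3,0,0], hand=0, grip_force=20)

```text
time: 0.9
tcp_pos: [0.3563, 0.5072, 0.2142]
tool_rot: [-0.067, 0.998, -0.0, -0.0]
ft_force: [0.4, -0.0, -0.6]
finger_gap: 0.0298
finger_force: 0.0
```

```bash
cat >> h.py <<'E'
from scipy.spatial.transform import Rotation as Ro
MO=np.array([.573,-.167]);MY=.135;TO=np.array([.5457,.1545]);TY=.059
def fr(o,yaw,x,y): c,s=np.cos(yaw),np.sin(yaw); return o+np.array([c*x-s*y,s*x+c*y])
def go(xy,z,yaw):
    "cm in tool axes now, twist in rad, to reach the target (tool x = yaw+pi)"
    s=manip.read_state();R=Ro.from_quat(s["tool_rot"]).as_matrix();p=s["tcp_pos"]
    a=np.arctan2(R[1,0],R[0,0]); tw=-((yaw+np.pi-a+np.pi)%(2*np.pi)-np.pi)
    R2=np.array([[-np.cos(yaw),-np.sin(yaw),0],[-np.sin(yaw),np.cos(yaw),0],[0,0,-1.]])
    d=np.r_[xy,z]-p
    print("t",s["time"],"p",p.round(4),"F",s["ft_force"].round(1),"gap",s["finger_gap"].round(4),"ff",round(s["finger_force"],1),"| after-twist cm",(R2.T@d*100).round(2),"twist",round(tw,3))
E
python3 -c "
from h import *
go(fr(MO,MY,-.103,0),.055,MY)"
```

```text
Traceback (most recent call last):
  File "h.py", line 18, in go
    print("t",s["time"],"p",p.round(4),"F",s["ft_force"].round(1),"gap",s["finger_gap"].round(4),"ff",round(s["finger_force"],1),"| after-twist cm",(R2.T@d*100).round(2),"twist",round(tw,3))
                                                                        ^^^^^^^^^^^^^^^^^^^^^
AttributeError: 'float' object has no attribute 'round'
```

Request:
send_rows(series=[-1,-4,0,0,-1,-4,0,0,-1,-4,0,0,-1,-4,0,0,0,-4,0,0,0,-4,0,0,0,-4,0,0,0,-4,0,0])

```text
time: 1.7
tcp_pos: [0.4376, 0.1951, 0.2144]
tool_rot: [-0.067, 0.998, -0.0, -0.0]
ft_force: [1.2, 0.6, -0.4]
finger_gap: 0.0002
finger_force: 0.0
```

Request:
send_rows(series=[0,-4,0,0,0,-4,0,0,0,-4,0,0,0,-4,2,0,0,-4,3,0,0,-4,3,0,0,-4,2,0,0,0,0,0])

```text
time: 2.5
tcp_pos: [0.4731, -0.0861, 0.1121]
tool_rot: [-0.063, 0.998, -0.001, -0.003]
ft_force: [-0.3, -1.0, -0.5]
finger_gap: 0.0006
finger_force: 0.0
```

```bash
sed -i 's/s\["finger_gap"\].round(4)/round(float(s["finger_gap"]),4)/' h.py
python3 -c "
from h import *
go(fr(MO,MY,-.103,0),.045,MY)"
```

```text
t 2.5 p [ 0.4731 -0.0861  0.1121] F [-0.3 -1.  -0.5] gap 0.0006 ff 0.0 | after-twist cm [ 1.49 -9.36  6.71] twist -0.009
```

Request:
send_rows(series=[0.5,-3,0,-0.009,0.5,-3,0,0,0.5,-3.3,0,0,0,0,2,0,0,0,2,0,0,0,1.5,0,0,0,0,0,0,0,0,0])

```text
time: 3.3
tcp_pos: [0.4736, -0.1743, 0.0599]
tool_rot: [-0.072, 0.997, 0.0, -0.0]
ft_force: [-0.1, -0.4, -0.3]
finger_gap: 0.0005
finger_force: 0.0
```

```bash
python3 -c "
from h import *
go(fr(MO,MY,-.103,0),.043,MY)
i,K,T=cam('side');c=i[190:290,212:322,::-1];cv2.imwrite('pics/p1.png',cv2.resize(c,None,fx=5,fy=5,interpolation=cv2.INTER_CUBIC))"
```

```text
t 3.3 p [ 0.4736 -0.1743  0.0599] F [-0.1 -0.4 -0.3] gap 0.0005 ff 0.0 | after-twist cm [ 0.35 -0.61  1.69] twist 0.009
```

View pics/p1.png

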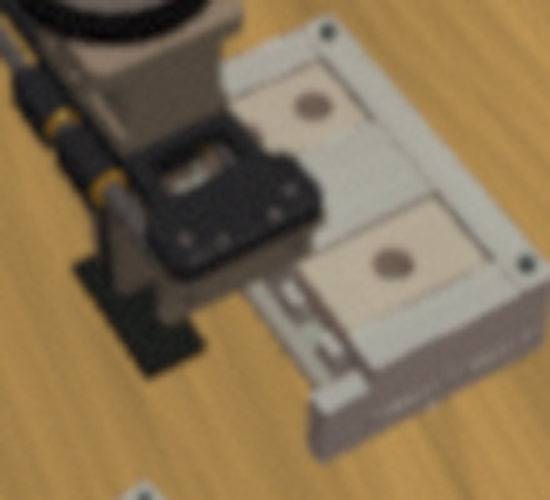

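The fingers stand over the black pedal (about (150,320) in the crop), with no contact yet. I press down now.

Request:
send_rows(series=[0.2,-0.3,0.4,0,0.1,-0.2,0.4,0,0,0,0.4,0,0,0,0.3,0,0,0,0.3,0,0,0,0.3,0,0,0,0.3,0,0,0,0,0])

```text
time: 4.15
tcp_pos: [0.4698, -0.1803, 0.0357]
tool_rot: [-0.071, 0.997, 0.0, -0.001]
ft_force: [-4.1, 0.3, 7.1]
finger_gap: 0.0001
finger_force: 4.0
```

Request:
send_rows(series=[0,0,0.2,0,0,0,0.2,0,0,0,0.2,0,0,0,0.2,0,0,0,0.2,0,0,0,0.1,0,0,0,0,0,0,0,0,0])

```text
time: 4.95
tcp_pos: [0.469, -0.1804, 0.0248]
tool_rot: [-0.071, 0.997, 0.001, -0.002]
ft_force: [-6.7, -0.1, 10.8]
finger_gap: 0.0001
finger_force: 6.2
```

```bash
python3 -c "
from h import *
go(fr(MO,MY,-.103,0),.02,MY)"
```

```text
t 4.95 p [ 0.469  -0.1804  0.0248] F [-6.7 -0.1 10.8] gap 0.0001 ff 6.2 | after-twist cm [-0.19 -0.07  0.48] twist 0.007
```

Request:
send_rows(series=[0,0,0.1,0,0,0,0.1,0,0,0,0.1,0,0,0,0.1,0,0,0,0,0,0,0,0,0,0,0,0,0,0,0,0,0])

```text
time: 5.75
tcp_pos: [0.4692, -0.1804, 0.0209]
tool_rot: [-0.071, 0.997, 0.001, -0.002]
ft_force: [-6.2, 1.6, 11.0]
finger_gap: 0.0003
finger_force: 6.2
```

Request:
send_rows(series=[0,0,0.1,0,0,0,0.1,0,0,0,0,0,0,0,0,0,0,0,0,0,0,0,0,0,0,0,0,0,0,0,0,0])

```text
time: 6.55
tcp_pos: [0.4694, -0.1804, 0.0195]
tool_rot: [-0.071, 0.997, 0.001, -0.001]
ft_force: [-8.1, 1.4, 17.9]
finger_gap: 0.0003
finger_force: 9.7
```

```bash
python3 -c "
from h import *
go(fr(MO,MY,-.103,0),.02,MY)
i,K,T=cam('side');c=i[180:290,202:322,::-1];cv2.imwrite('pics/p2.png',cv2.resize(c,None,fx=5,fy=5,interpolation=cv2.INTER_CUBIC))"
```

```text
t 6.55 p [ 0.4694 -0.1804  0.0195] F [-8.1  1.4 17.9] gap 0.0003 ff 9.7 | after-twist cm [-0.15 -0.06 -0.05] twist 0.007
```

View pics/p2.png

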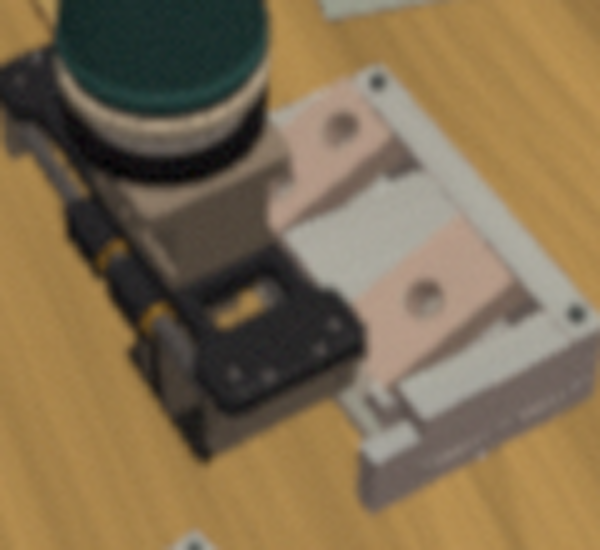

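Both castings are tipped up, at about (330,150) and (440,290), and the force rose to 18 N, so the pedal is at its stop. I back off.

Request:
send_rows(series=[0,0,-1,0,0,0,-2,0,0,0,-3,0,0,0,-4,0,0,0,-4,0,3,0,-1,0,4,0,0,0,4,0,0,0], hand=0.7)

```text
time: 7.4
tcp_pos: [0.3616, -0.196, 0.1692]
tool_rot: [-0.072, 0.997, -0.0, 0.001]
ft_force: [-0.8, -1.0, 1.5]
finger_gap: 0.0622
finger_force: 0.0
```

```bash
python3 -c "
from h import *
go(fr(MO,MY,0,-.045),.15,MY)
o=[]
for n,u,v in(('side',212,178),('scene',142,165)):
    i,K,T=cam(n);np.savez(n+'1.npz',i=i,K=K,T=T);o.append(cv2.resize(i[v:v+110,u:u+110,::-1],(400,400),interpolation=cv2.INTER_CUBIC))
cv2.imwrite('pics/p3.png',np.hstack(o))"
```

```text
t 7.4 p [ 0.3616 -0.196   0.1692] F [-0.8 -1.   1.5] gap 0.0622 ff 0.0 | after-twist cm [-21.34  -4.48   1.92] twist 0.009
```

View pics/p3.png

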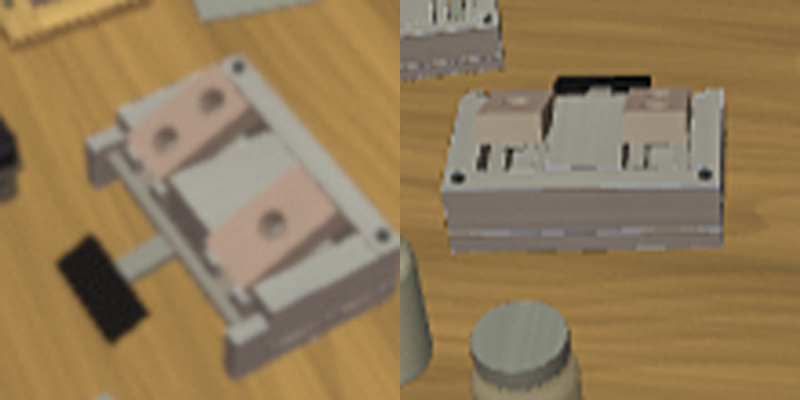

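The pedal stays down. The castings lean with their far ends up: the far top edge of casting_one has its mid at about (317,186) in the side crop and (112,108) in the scene crop. For casting_two these are (232,83) and (257,108).

```bash
cat > t.py <<'E'
from h import *
s=110/400
def tri(a,b):
    P=[];u=[]
    for n,o,p in(("side",(212,178),a),("scene",(142,165),b)):
        d=np.load(n+"1.npz");P.append(d["K"]@np.linalg.inv(d["T"])[:3]);u.append(np.array([[(p[0]+.5)*s-.5+o[0]],[(p[1]+.5)*s-.5+o[1]]]))
    X=cv2.triangulatePoints(*P,*u);X=(X[:3]/X[3]).ravel();e=[]
    c,q=np.cos(MY),np.sin(MY);d=X[:2]-MO
    print(np.round([c*d[0]+q*d[1],-q*d[0]+c*d[1],X[2]],4))
tri((317,186),(112,108));tri((232,83),(257,108));tri((300,230),(110,144))if 0 else 0
tri((335,234),(144,147))
tri((274,225),(119,100))
E
python3 t.py
```

```text
[ 0.0175 -0.0433  0.0862]
[0.019  0.0463 0.0858]
[ 0.0219 -0.0397  0.0487]
[-0.0108 -0.0438  0.0697]
```

Request:
send_rows(series=[-4,-1,0,0.009,-4,-1,0,0,-4,-1,0,0,-4,-1,0,0,-4,-0.5,0,0,-2,0,0,0,0,0,2,0,0,0,0,0])

```text
time: 8.3
tcp_pos: [0.5858, -0.2093, 0.1458]
tool_rot: [-0.068, 0.998, 0.001, -0.002]
ft_force: [-0.1, 0.3, -0.7]
finger_gap: 0.0642
finger_force: 0.0
```

```bash
python3 -c "
from h import *
go(fr(MO,MY,.006,-.0445),.067,MY)"
```

```text
t 8.3 p [ 0.5858 -0.2093  0.1458] F [-0.1  0.3 -0.7] gap 0.0642 ff 0.0 | after-twist cm [ 0.1  -0.08  7.88] twist 0.001
```

Request:
send_rows(series=[0.1,-0.1,2,0,0,0,2,0,0,0,2,0,0,0,1,0,0,0,0.5,0,0,0,0.4,0,0,0,0,0,0,0,0,0])

```text
time: 9.1
tcp_pos: [0.586, -0.212, 0.0704]
tool_rot: [-0.067, 0.998, -0.0, 0.001]
ft_force: [0.0, 0.8, -0.5]
finger_gap: 0.064
finger_force: 0.0
```

Request:
send_rows(series=[0,0,0,0,0,0,0,0,0,0,0,0,0,0,0,0,0,0,0,0,0,0,0,0,0,0,0,0,0,0,0,0], hand=0.3, grip_force=18)

```text
time: 9.9
tcp_pos: [0.5858, -0.21, 0.07]
tool_rot: [-0.068, 0.998, 0.001, 0.0]
ft_force: [-0.2, 4.5, 5.0]
finger_gap: 0.0396
finger_force: 17.9
```

```bash
python3 -c "
from h import *
go(fr(MO,MY,.006,-.0445),.067,MY)"
```

```text
t 9.9 p [ 0.5858 -0.21    0.07  ] F [-0.2  4.5  5. ] gap 0.0396 ff 17.9 | after-twist cm [ 0.09 -0.01  0.3 ] twist 0.0
```

Request:
send_rows(series=[0,0,-0.3,0,0,0,-0.5,0,0,0,-0.8,0,0,0,-1,0,0,0,-1.5,0,0,0,-1.5,0,0,0,-1.5,0,0,0,-1,0])

```text
time: 10.7
tcp_pos: [0.5863, -0.2125, 0.1531]
tool_rot: [-0.067, 0.998, -0.001, 0.001]
ft_force: [-0.1, 0.2, -1.6]
finger_gap: 0.0398
finger_force: 17.9
```

```bash
python3 -c "
from h import *
go(fr(TO,TY,0.0,.078),.1,TY)
o=[]
for n,u,v in(('side',212,158),('scene',142,135)):
    i,K,T=cam(n);o.append(cv2.resize(i[v:v+110,u:u+110,::-1],(400,400),interpolation=cv2.INTER_CUBIC))
cv2.imwrite('pics/p4.png',np.hstack(o))"
```

```text
t 10.7 p [ 0.5863 -0.2125  0.1531] F [-0.1  0.2 -1.6] gap 0.0398 ff 17.9 | after-twist cm [ 1.89 44.68  5.31] twist 0.075
```

View pics/p4.png

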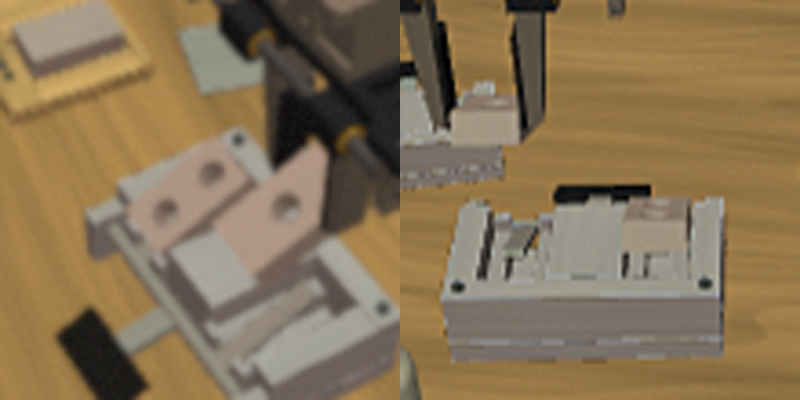

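The casting is held with the same lean at about (285,215) in the side crop. The two-hole casting stayed in place. Now over to pocket 1.

Request:
send_rows(series=[0,0,0,0.025,0,0.5,0,0.025,0,1.5,0,0.025,0.2,3,0,0,0.2,3.5,0,0,0.2,3.5,0,0,0.2,3.5,0,0,0.2,3.5,0,0])

```text
time: 11.6
tcp_pos: [0.5627, -0.0214, 0.1497]
tool_rot: [-0.029, 1.0, -0.0, -0.001]
ft_force: [-0.2, -0.3, -1.0]
finger_gap: 0.04
finger_force: 17.9
```

Request:
send_rows(series=[0.2,3.5,0,0,0,3.5,0,0,0,3.5,0,0,0,3.5,0,0,0,3.5,0.5,0,0,3.5,1,0,0,2.5,1,0,0,1,1,0])

```text
time: 12.4
tcp_pos: [0.5458, 0.2249, 0.1142]
tool_rot: [-0.031, 1.0, 0.0, -0.001]
ft_force: [-0.1, 0.4, -1.5]
finger_gap: 0.0399
finger_force: 17.9
```

```bash
python3 -c "
from h import *
go(fr(TO,TY,0.007,.078),.055,TY)"
```

```text
t 12.4 p [0.5458 0.2249 0.1142] F [-0.1  0.4 -1.5] gap 0.0399 ff 17.9 | after-twist cm [-0.27  0.78  5.92] twist 0.004
```

Request:
send_rows(series=[-0.2,0.3,1,0.004,-0.1,0.2,1,0,0,0,1,0,0,0,1,0,0,0,0.5,0,0,0,0,0,0,0,0,0,0,0,0,0])

```text
time: 13.2
tcp_pos: [0.5503, 0.2269, 0.0711]
tool_rot: [-0.027, 1.0, 0.0, 0.0]
ft_force: [0.4, 0.1, -0.2]
finger_gap: 0.0401
finger_force: 17.9
```

```bash
python3 -c "
from h import *
go(fr(TO,TY,0.007,.078),.055,TY)
o=[]
for n,u,v in(('side',170,100),('scene',290,160)):
    i,K,T=cam(n);o.append(cv2.resize(i[v:v+90,u:u+90,::-1],(400,400),interpolation=cv2.INTER_CUBIC))
cv2.imwrite('pics/p5.png',np.hstack(o))"
```

```text
t 13.2 p [0.5503 0.2269 0.0711] F [ 0.4  0.1 -0.2] gap 0.0401 ff 17.9 | after-twist cm [0.18 0.59 1.61] twist -0.004
```

View pics/p5.png

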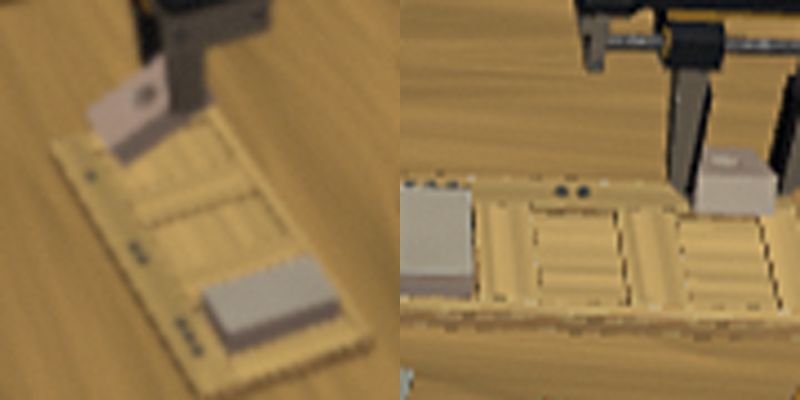

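The leaning casting hangs over pocket 1, with its low end toward the studs. I correct the offset and go down to just above contact.

Request:
send_rows(series=[0.1,0.3,0,-0.004,0.1,0.3,0.5,0,0,0,0.5,0,0,0,0.5,0,0,0,0,0,0,0,0,0,0,0,0,0,0,0,0,0])

```text
time: 14.1
tcp_pos: [0.5477, 0.2327, 0.0558]
tool_rot: [-0.029, 1.0, 0.0, 0.0]
ft_force: [-1.0, -0.5, -0.9]
finger_gap: 0.0402
finger_force: 17.9
```

```bash
python3 -c "
from h import *
go(fr(TO,TY,0.007,.078),.044,TY)"
```

```text
t 14.1 p [0.5477 0.2327 0.0558] F [-1.  -0.5 -0.9] gap 0.0402 ff 17.9 | after-twist cm [-0.04  0.    1.18] twist 0.0
```

Request:
send_rows(series=[0,0,0.3,0,0,0,0.3,0,0,0,0.2,0,0,0,0.1,0,0,0,0.1,0,0,0,0.1,0,0,0,0,0,0,0,0,0])

```text
time: 14.9
tcp_pos: [0.5492, 0.2335, 0.0456]
tool_rot: [-0.029, 1.0, 0.001, 0.002]
ft_force: [3.6, 1.0, 6.3]
finger_gap: 0.0397
finger_force: 18.0
```

Request:
send_rows(series=[-0.05,0,0.1,0,-0.05,0,0.1,0,-0.05,0,0.1,0,-0.05,0,0.1,0,-0.05,0,0.1,0,0,0,0,0,0,0,0,0,0,0,0,0], grip_force=12)

```text
time: 15.7
tcp_pos: [0.5495, 0.2326, 0.0393]
tool_rot: [-0.03, 1.0, -0.0, -0.0]
ft_force: [2.6, 0.8, 2.4]
finger_gap: 0.0397
finger_force: 12.0
```

Request:
send_rows(series=[-0.07,0,0.1,0,-0.07,0,0.1,0,-0.07,0,0.1,0,-0.06,0,0.1,0,-0.06,0,0.1,0,-0.06,0,0.1,0,-0.05,0,0.1,0,0,0,0,0])

```text
time: 16.5
tcp_pos: [0.5538, 0.233, 0.0322]
tool_rot: [-0.03, 1.0, -0.0, -0.001]
ft_force: [-0.8, 0.4, 0.1]
finger_gap: 0.0399
finger_force: 12.0
```

Request:
send_rows(series=[-0.05,0,0.1,0,-0.05,0,0.1,0,-0.05,0,0.1,0,-0.04,0,0.1,0,-0.04,0,0.1,0,-0.04,0,0.1,0,0,0,0,0,0,0,0,0])

```text
time: 17.3
tcp_pos: [0.5572, 0.2333, 0.0266]
tool_rot: [-0.03, 1.0, 0.0, 0.0]
ft_force: [-1.3, 0.0, 0.1]
finger_gap: 0.0397
finger_force: 12.0
```

```bash
python3 -c "
from h import *
go(fr(TO,TY,0.019,.078),.0205,TY)
o=[]
for n,u,v in(('side',170,100),('scene',310,170)):
    i,K,T=cam(n);o.append(cv2.resize(i[v:v+80,u:u+80,::-1],(400,400),interpolation=cv2.INTER_CUBIC))
cv2.imwrite('pics/p6.png',np.hstack(o))"
```

```text
t 17.3 p [0.5572 0.2333 0.0266] F [-1.3  0.   0.1] gap 0.0397 ff 12.0 | after-twist cm [-0.29  0.    0.61] twist 0.0
```

View pics/p6.png

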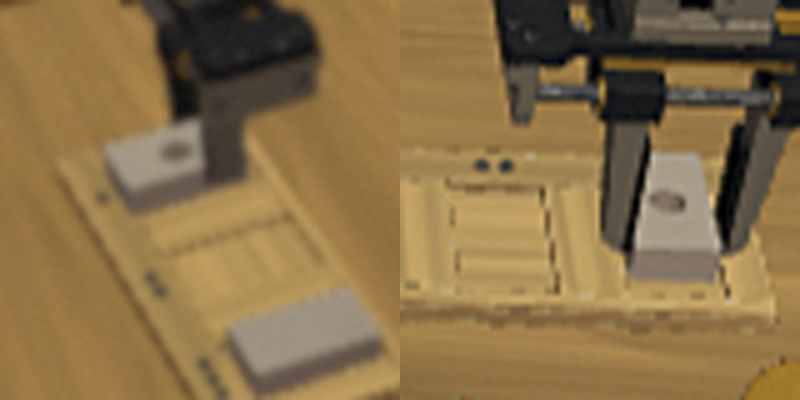

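Casting_one is almost flat in pocket 1, but its near end (105,150)–(130,212) in the side crop may sit a few mm toward the studs. I'll check it by rays.

```bash
cat > q.py <<'E'
from h import *
def tf(p): c,q=np.cos(TY),np.sin(TY);d=p[:2]-TO;return np.round([1000*(c*d[0]+q*d[1]),1000*(-q*d[0]+c*d[1])-78],1)
def q(n,o,s,x,y,z):
    d=np.load(n+"0.npz");return tf(ray(d["K"],d["T"],((x+.5)/s-.5+o[0],(y+.5)/s-.5+o[1]),z))
S=("side",(170,100),5);C=("scene",(310,170),5)
for z in(.030,.034):
    print(z,"near top corners",q(*S,105,150,z),q(*S,130,190,z),"hole",q(*S,177,151,z),q(*C,267,202,z),"far top",q(*C,235,249,z),q(*C,318,247,z))
for z in(.010,.014): print(z,"far bottom",q(*C,229,281,z),q(*C,315,278,z),"near bottom -y",q(*S,135,213,z))
E
python3 q.py
```

```text
0.03 near top corners [-34.3  20.8] [-34.4 -17. ] hole [0.8 2.4] [-6.2 -1.1] far top [ 27.8 -20.6] [24.5 17.9]
0.034 near top corners [-35.7  16.1] [-35.8 -21.6] hole [-0.8 -2.3] [-1.5 -2.4] far top [ 32.3 -21.8] [29.  16.5]
0.01 far bottom [ 28.  -20.4] [23.9 20.1] near bottom -y [-32.1 -13.4]
0.014 far bottom [ 32.3 -21.6] [28.2 18.7] near bottom -y [-33.5 -17.9]
```

The near end is at tray x ≈ -35 mm, inside the pocket, and the far end is still about 6 mm up. I keep lowering gently.

Request:
send_rows(series=[-0.03,0,0.1,0,-0.03,0,0.1,0,-0.02,0,0.1,0,0,0,0.1,0,0,0,0,0,0,0,0,0,0,0,0,0,0,0,0,0])

```text
time: 18.2
tcp_pos: [0.5584, 0.2334, 0.0228]
tool_rot: [-0.03, 1.0, 0.0, 0.001]
ft_force: [0.7, -0.5, 1.1]
finger_gap: 0.0397
finger_force: 12.0
```

Request:
send_rows(series=[0,0,0.1,0,0,0,0.05,0,0,0,0.05,0,0,0,0,0,0,0,0,0,0,0,0,0,0,0,0,0,0,0,0,0])

```text
time: 19.0
tcp_pos: [0.5585, 0.2334, 0.0221]
tool_rot: [-0.03, 1.0, 0.0, 0.001]
ft_force: [-1.4, -2.2, 12.1]
finger_gap: 0.0402
finger_force: 12.0
```

Request:
send_rows(series=[0,0,-0.1,0,0,0,0,0,0,0,0,0,0,0,0,0,0,0,0,0,0,0,-0.5,0,0,0,-1,0,0,0,-2,0], hand=0.6)

```text
time: 19.8
tcp_pos: [0.557, 0.2329, 0.0564]
tool_rot: [-0.03, 1.0, -0.001, -0.001]
ft_force: [0.0, -1.1, 0.2]
finger_gap: 0.0551
finger_force: 0.0
```

Request:
send_rows(series=[0,0,-3,0,0,0,-3,0,0,0,-3,0,0,-2,-2,-0.019,0,-3,0,-0.019,0,-3.5,0,-0.019,0,-3.5,0,-0.018,0,-3.5,0,0])

```text
time: 20.6
tcp_pos: [0.5737, 0.0779, 0.1678]
tool_rot: [-0.067, 0.998, 0.0, 0.001]
ft_force: [0.5, 0.2, 0.7]
finger_gap: 0.0549
finger_force: 0.0
```

```bash
python3 -c "
from h import *
go(fr(MO,MY,.006,.045),.15,MY)
o=[]
for n,u,v in(('side',170,100),('scene',280,180)):
    i,K,T=cam(n);o.append(cv2.resize(i[v:v+80,u:u+110,::-1],(400,291),interpolation=cv2.INTER_CUBIC))
cv2.imwrite('pics/p7.png',np.hstack(o))"
```

```text
t 20.6 p [0.5737 0.0779 0.1678] F [0.5 0.2 0.7] gap 0.0549 ff 0.0 | after-twist cm [  2.76 -19.76   1.78] twist -0.0
```

View pics/p7.png

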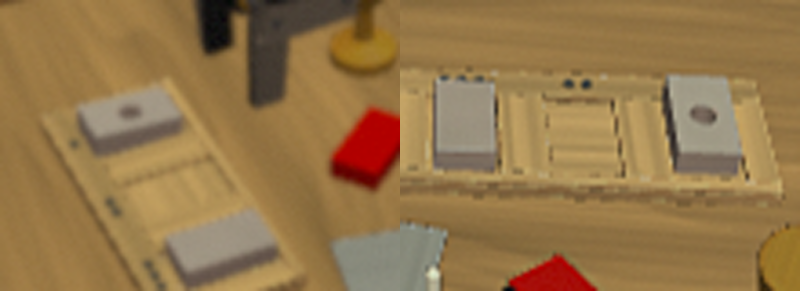

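Casting_one lies in pocket 1, with its hole at (131,111) in the side crop and (303,115) in the scene crop. The plain casting is untouched. I'll check level and position numerically from here, as the picture allowance is used up.

```bash
cat > q2.py <<'E'
from q import *
S=("side",(170,100),3.636);C=("scene",(280,180),3.636)
print("---")
for z in(.030,.034): print(z,"hole",q(*S,131,111,z),q(*C,303,115,z))
print("side top",[q(*S,*p,.03).tolist() for p in((78,105),(165,88),(185,118),(100,135))])
print("scene top",[q(*C,*p,.03).tolist() for p in((266,75),(325,77),(340,155),(276,158))])
print("plain side",[(q(*S,*p,.03)+[0,156]).tolist() for p in((167,238),(258,212),(277,243),(182,266))])
print("plain scene",[(q(*C,*p,.03)+[0,156]).tolist() for p in((36,80),(95,80),(97,155),(35,157))])
E
python3 q2.py | sed '1,/---/d'
```

```text
0.03 hole [1.8 0.1] [-1.6 -1.8]
0.034 hole [ 0.2 -4.6] [ 3.1 -3.1]
side top [[-31.4, 24.6], [35.7, 14.2], [35.0, -25.7], [-29.4, -15.6]]
scene top [[-41.1, -20.6], [-41.0, 18.4], [35.7, 16.0], [40.5, -24.7]]
plain side [[-28.4, 16.400000000000006], [39.6, 12.099999999999994], [37.8, -22.30000000000001], [-30.1, -13.699999999999989]]
plain scene [[-28.0, -17.900000000000006], [-30.0, 21.19999999999999], [43.4, 19.099999999999994], [47.2, -19.80000000000001]]
```

Run:
```python
from h import *
i,K,T=cam("wrist"); np.savez("wrist1.npz",i=i,K=K,T=T)
print(K[0,0],T[:3,3].round(3),T[:3,2].round(3))
for y in(.078,0,-.078): print(proj(K,T,[*fr(TO,TY,0,y),.03]).round(0))
hsv=cv2.cvtColor(i,cv2.COLOR_RGB2HSV)
m=((hsv[...,1]<60)&(hsv[...,2]>90)).astype(np.uint8)
cs,_=cv2.findContours(m,cv2.RETR_LIST,cv2.CHAIN_APPROX_SIMPLE)
for c in cs:
    if cv2.contourArea(c)>150: print(cv2.contourArea(c),[np.round(x,1) for x in cv2.minAreaRect(c)], np.mean(i[c[:,0,1],c[:,0,0]],0).round())
```

```text
290.55607494242406 [0.493 0.063 0.338] [ 0.282  0.035 -0.959]
[407. 169.]
[335. 164.]
[263. 160.]
2029.0 [array([215.9, 249.2]), array([52.4, 74.8]), np.float64(15.1)] [120. 116. 110.]
227.5 [array([409., 167.]), array([18., 16.]), np.float64(0.0)] [147. 132. 117.]
348.0 [array([ 49.1, 164.5]), array([19.9, 24.3]), np.float64(76.0)] [141. 127. 109.]
2254.0 [array([408.3, 166.2]), array([37.2, 69.8]), np.float64(15.3)] [142. 130. 114.]
2087.5 [array([265.7, 160.8]), array([35.9, 62.5]), np.float64(5.2)] [153. 139. 123.]
316.0 [array([ 53.5, 127. ]), array([23., 18.]), np.float64(0.0)] [144. 129. 111.]
1255.5 [array([ 76.8, 159.9]), array([55.9, 86.8]), np.float64(32.7)] [127. 116. 104.]
11577.0 [array([ 57., 136.]), array([114., 140.]), np.float64(-0.0)] [115. 109. 100.]
```

```bash
cat > w.py <<'E'
from h import *
import sys
def tf(p): c,q=np.cos(TY),np.sin(TY);d=p[:2]-TO;return np.round([1000*(c*d[0]+q*d[1]),1000*(-q*d[0]+c*d[1])],1)
d=np.load(sys.argv[1]);i,K,T=d["i"],d["K"],d["T"]
hsv=cv2.cvtColor(i,cv2.COLOR_RGB2HSV)
m=((hsv[...,1]<60)&(hsv[...,2]>90)).astype(np.uint8)
L=cv2.connectedComponents(m)[1]
for y in(.078,0,-.078):
    a,b=proj(K,T,[*fr(TO,TY,.02,y),.03]).astype(int); l=L[b,a]
    if l==0: print("none",y);continue
    g=i[...,1][L==l]; c=max(cv2.findContours((L==l).astype(np.uint8),0,1)[0],key=cv2.contourArea)
    P=np.array([tf(ray(K,T,p,.03)) for p in c[:,0].astype(float)],np.float32)
    r=cv2.minAreaRect(P); print(y,np.percentile(g,[5,25,50,75,95]),"rect",[np.round(v,1) for v in r],cv2.boxPoints(r).round(1).tolist())
    print("   quad",np.array([tf(ray(K,T,p,.03)) for p in cv2.approxPolyDP(c,4,True)[:,0].astype(float)]).tolist())
    v=[[int(x) for x in proj(K,T,[*fr(TO,TY,x,y+.0),.03])] for x in np.arange(-.06,.065,.004)]
    print("   profile x -60..64/4mm, y mid+12:",[int(i[int(q[1]),int(q[0]),1]) for q in (proj(K,T,[*fr(TO,TY,x,y+.012),.03]) for x in np.arange(-.06,.065,.004))])
E
python3 w.py wrist1.npz
```

```text
0.078 [126. 149. 152. 153. 154.] rect [array([-2.4, 79.4]), array([40.8, 69.5]), np.float64(88.3)] [[-37.70000076293945, 60.099998474121094], [31.700000762939453, 58.0], [33.0, 98.80000305175781], [-36.5, 100.9000015258789]]
   quad [[-36.6, 62.0], [30.7, 59.2], [31.7, 96.5], [-35.0, 100.5]]
   profile x -60..64/4mm, y mid+12: [117, 137, 131, 125, 122, 118, 130, 148, 149, 150, 150, 152, 153, 153, 137, 129, 146, 152, 153, 151, 153, 153, 153, 152, 130, 158, 121, 111, 109, 119, 117, 115]
none 0
-0.078 [140. 148. 149. 150. 151.] rect [array([  2.2, -75. ]), array([37.7, 68. ]), np.float64(88.8)] [[-32.20000076293945, -93.19999694824219], [35.79999923706055, -94.5], [36.5, -56.900001525878906], [-31.399999618530273, -55.5]]
   quad [[-31.2, -92.6], [34.1, -94.1], [36.3, -58.5], [-29.6, -55.9]]
   profile x -60..64/4mm, y mid+12: [116, 137, 125, 94, 124, 132, 131, 105, 148, 149, 148, 149, 149, 150, 150, 150, 150, 149, 149, 150, 148, 150, 149, 149, 146, 146, 129, 125, 118, 112, 112, 107]
```

```bash
cat > e.py <<'E'
from w import *
def prof(n,y,xs,z=.03):
    d=n; g=cv2.cvtColor(d[0],cv2.COLOR_RGB2HSV)[...,1].astype(np.float32)
    P=np.array([[proj(d[1],d[2],[*fr(TO,TY,x/1000,(y+o)/1000),z]) for x in xs] for o in(-14,-12,-10,10,12,14)],np.float32)
    v=cv2.remap(g,P[...,0],P[...,1],cv2.INTER_LINEAR); return v.mean(0).round().astype(int).tolist()
xs=np.arange(-48,50,2)
print("xs",xs[:12].tolist())
for n in("scene","side","wrist"):
    d=cam(n)
    for y,k in((79,"one"),(-75.5,"plain")):
        v=prof(d,y,xs); print(n,k,"near",v[:13],"far",v[-16:])
E
python3 e.py wrist1.npz | sed '/^0\|^-0\|^ \|^none/d'
```

```text
xs [-48, -46, -44, -42, -40, -38, -36, -34, -32, -30, -28, -26]
scene one near [144, 139, 116, 86, 58, 43, 36, 38, 39, 40, 40, 40, 40] far [39, 39, 39, 39, 38, 39, 39, 39, 44, 53, 61, 64, 67, 69, 71, 71]
scene plain near [136, 137, 137, 136, 133, 129, 124, 113, 92, 69, 54, 49, 45] far [45, 45, 44, 44, 43, 43, 43, 43, 43, 40, 39, 40, 50, 62, 61, 60]
side one near [125, 127, 125, 120, 110, 95, 76, 59, 50, 47, 47, 47, 47] far [49, 49, 49, 48, 49, 52, 56, 66, 85, 107, 121, 129, 133, 137, 140, 142]
side plain near [121, 126, 128, 128, 129, 126, 119, 104, 86, 70, 57, 52, 50] far [54, 53, 54, 54, 54, 54, 54, 53, 56, 67, 85, 109, 126, 136, 141, 142]
wrist one near [121, 121, 121, 119, 112, 77, 46, 41, 40, 38, 38, 37, 35] far [30, 30, 29, 30, 30, 30, 32, 62, 115, 129, 122, 120, 125, 137, 141, 142]
wrist plain near [46, 68, 116, 122, 121, 125, 124, 112, 65, 35, 29, 29, 29] far [29, 29, 29, 28, 28, 28, 28, 28, 30, 56, 104, 120, 127, 138, 141, 142]
```

The edge profiles show casting_one about 5–6 mm nearer the studs than the plain casting, with its near end roughly 3–4 mm high. It's probably caught on the near rim, so I'll regrip it at its middle and shift it by 3–4 mm.

Request:
send_rows(series=[0,3,0,0.019,0,3.5,0,0.019,0,3.5,0,0.019,0,3,2,0.019,0,2,2,0,0,0,2,0,0,0,2,0,0,0,0,0])

```text
time: 21.7
tcp_pos: [0.5559, 0.2297, 0.084]
tool_rot: [-0.031, 1.0, -0.001, -0.003]
ft_force: [-0.7, 0.4, 0.1]
finger_gap: 0.0551
finger_force: 0.0
```

```bash
python3 -c "
from h import *
go(fr(TO,TY,-.002,.0785),.02,TY)"
```

```text
t 21.7 p [0.5559 0.2297 0.084 ] F [-0.7  0.4  0.1] gap 0.0551 ff 0.0 | after-twist cm [1.66 0.41 6.4 ] twist 0.002
```

Request:
send_rows(series=[1,0.2,1,0,0.6,0.1,1,0,0,0,1,0,0,0,0.5,0,0,0,0,0,0,0,0,0,0,0,0,0,0,0,0,0])

```text
time: 22.5
tcp_pos: [0.543, 0.2305, 0.052]
tool_rot: [-0.029, 1.0, 0.0, 0.0]
ft_force: [-0.7, 0.5, 0.6]
finger_gap: 0.0553
finger_force: 0.0
```

```bash
python3 -c "
from h import *
go(fr(TO,TY,-.002,.0785),.02,TY)"
```

```text
t 22.5 p [0.543  0.2305 0.052 ] F [-0.7  0.5  0.6] gap 0.0553 ff 0.0 | after-twist cm [0.37 0.25 3.2 ] twist -0.001
```

Request:
send_rows(series=[0.3,0.2,1,0,0,0,1,0,0,0,0.6,0,0,0,0.4,0,0,0,0,0,0,0,0,0,0,0,0,0,0,0,0,0])

```text
time: 23.3
tcp_pos: [0.5397, 0.2324, 0.0219]
tool_rot: [-0.029, 1.0, 0.0, 0.0]
ft_force: [0.0, 0.2, 0.3]
finger_gap: 0.055
finger_force: 0.0
```

```bash
python3 -c "
from h import *
go(fr(TO,TY,-.002,.0785),.019,TY)"
```

```text
t 23.3 p [0.5397 0.2324 0.0219] F [0.  0.2 0.3] gap 0.055 ff 0.0 | after-twist cm [0.06 0.04 0.29] twist -0.001
```

Request:
send_rows(series=[0,0,0.2,0,0,0,0,0,0,0,0,0,0,0,0,0,0,0,0,0,0,0,0,0,0,0,0,0,0,0,0,0], hand=0.3, grip_force=12)

```text
time: 24.1
tcp_pos: [0.5394, 0.2322, 0.0196]
tool_rot: [-0.029, 1.0, -0.0, -0.0]
ft_force: [0.2, 0.4, -1.2]
finger_gap: 0.0399
finger_force: 12.0
```

Request:
send_rows(series=[0,0,-0.2,0,0,0,-0.3,0,-0.1,0,-0.3,0,-0.1,0,0,0,-0.1,0,0,0,-0.1,0,0,0,0,0,0,0,0,0,0,0])

```text
time: 24.9
tcp_pos: [0.5434, 0.2325, 0.0275]
tool_rot: [-0.029, 1.0, -0.0, -0.0]
ft_force: [-0.1, 0.2, -1.2]
finger_gap: 0.0403
finger_force: 12.0
```

```bash
python3 e.py wrist1.npz | sed '/^0\|^-0\|^ \|^none/d;/wrist/d'; python3 -c "
from h import *
go(fr(TO,TY,.002,.0785),.019,TY)"
```

```text
xs [-48, -46, -44, -42, -40, -38, -36, -34, -32, -30, -28, -26]
scene one near [71, 57, 43, 43, 49, 61, 78, 70, 46, 36, 34, 37, 40] far [40, 40, 41, 40, 41, 42, 50, 60, 62, 61, 59, 57, 58, 57, 61, 82]
scene plain near [136, 137, 137, 136, 134, 130, 124, 112, 91, 69, 55, 49, 45] far [44, 44, 44, 44, 43, 43, 44, 44, 43, 40, 39, 40, 50, 62, 61, 60]
side one near [125, 128, 128, 128, 129, 127, 121, 108, 90, 72, 61, 56, 52] far [68, 65, 61, 60, 58, 55, 52, 51, 51, 51, 57, 69, 90, 111, 126, 131]
side plain near [121, 126, 129, 128, 129, 127, 119, 105, 88, 70, 55, 51, 51] far [54, 55, 54, 53, 53, 53, 53, 53, 55, 66, 86, 110, 126, 137, 141, 141]
t 25.05 p [0.5433 0.2325 0.0275] F [ 0.5 -1.  -1.9] gap 0.0396 ff 12.0 | after-twist cm [0.02 0.05 0.85] twist -0.001
```

Request:
send_rows(series=[0,0,0.2,0,0,0,0.2,0,0,0,0.1,0,0,0,0.1,0,0,0,0.1,0,0,0,0,0,0,0,0,0,0,0,0,0])

```text
time: 25.85
tcp_pos: [0.5435, 0.2325, 0.0207]
tool_rot: [-0.029, 1.0, 0.0, 0.0]
ft_force: [-0.0, -0.9, -1.3]
finger_gap: 0.0399
finger_force: 12.0
```

Request:
send_rows(series=[0,0,0.1,0,0,0,0.05,0,0,0,0.05,0,0,0,0,0,0,0,0,0,0,0,0,0,0,0,0,0,0,0,0,0])

```text
time: 26.65
tcp_pos: [0.5433, 0.2326, 0.0186]
tool_rot: [-0.029, 1.0, 0.0, -0.0]
ft_force: [-2.2, -0.8, 2.8]
finger_gap: 0.0395
finger_force: 12.0
```

Request:
send_rows(series=[0,0,0.05,0,0,0,0.05,0,0,0,0.05,0,0,0,0,0,0,0,0,0,0,0,0,0,0,0,0,0,0,0,0,0])

```text
time: 27.45
tcp_pos: [0.5439, 0.2324, 0.017]
tool_rot: [-0.029, 1.0, -0.0, 0.0]
ft_force: [0.2, -0.3, -0.4]
finger_gap: 0.04
finger_force: 12.0
```

```bash
python3 e.py wrist1.npz | sed '/^0\|^-0\|^ \|^none/d;/wrist/d'; python3 -c "
from h import *
go(fr(TO,TY,.002,.0785),.019,TY)"
```

```text
xs [-48, -46, -44, -42, -40, -38, -36, -34, -32, -30, -28, -26]
scene one near [94, 95, 97, 97, 104, 118, 132, 115, 78, 50, 38, 39, 42] far [45, 45, 46, 45, 45, 46, 44, 43, 44, 45, 49, 54, 60, 63, 65, 67]
scene plain near [137, 137, 138, 137, 133, 129, 124, 112, 91, 69, 54, 48, 44] far [44, 45, 44, 44, 43, 43, 43, 43, 43, 41, 40, 40, 51, 62, 61, 60]
side one near [124, 126, 129, 130, 128, 120, 105, 89, 72, 60, 55, 53, 52] far [61, 59, 58, 58, 57, 55, 55, 57, 59, 65, 78, 90, 97, 102, 104, 105]
side plain near [120, 125, 127, 127, 128, 127, 120, 105, 86, 69, 56, 51, 50] far [52, 53, 54, 54, 53, 53, 53, 54, 56, 66, 86, 109, 127, 137, 140, 142]
t 27.6 p [0.5436 0.2324 0.017 ] F [ 0.8 -1.  -0.7] gap 0.0397 ff 12.0 | after-twist cm [ 0.05  0.07 -0.2 ] twist -0.001
```

Now the near edge matches the plain casting in both views, so casting_one has dropped in flat. One small press, then release.

Request:
send_rows(series=[0,0,0.05,0,0,0,0,0,0,0,0,0,0,0,0,0,0,0,0,0,0,0,0,0,0,0,0,0,0,0,0,0])

```text
time: 28.4
tcp_pos: [0.5435, 0.2324, 0.0167]
tool_rot: [-0.029, 1.0, -0.0, 0.0]
ft_force: [-2.2, -1.5, 3.9]
finger_gap: 0.04
finger_force: 12.0
```

Request:
send_rows(series=[0,0,0,0,0,0,0,0,0,0,0,0,0,0,0,0,0,0,0,0,0,0,-0.5,0,0,0,-1,0,0,0,-2,0], hand=0.6)

```text
time: 29.2
tcp_pos: [0.5426, 0.2321, 0.0515]
tool_rot: [-0.029, 1.0, -0.001, -0.001]
ft_force: [-0.2, 0.2, 0.2]
finger_gap: 0.0551
finger_force: 0.0
```

Request:
send_rows(series=[0,0,-3,0,0,0,-3,0,0,0,-3,0,0,-2,-2,-0.019,0,-3,0,-0.019,0,-3.5,0,-0.019,0,-3.5,0,-0.018,0,-3.5,0,0])

```text
time: 30.0
tcp_pos: [0.5591, 0.0771, 0.1628]
tool_rot: [-0.067, 0.998, 0.0, 0.001]
ft_force: [1.1, -0.2, 0.7]
finger_gap: 0.0552
finger_force: 0.0
```

```bash
python3 e.py wrist1.npz | sed '/^0\|^-0\|^ \|^none/d'; python3 -c "
from h import *
i,K,T=cam('wrist');np.savez('wrist2.npz',i=i,K=K,T=T)
go(fr(MO,MY,.0075,.045),.15,MY)";python3 w.py wrist2.npz | grep -v profile
```

```text
xs [-48, -46, -44, -42, -40, -38, -36, -34, -32, -30, -28, -26]
scene one near [137, 138, 139, 134, 126, 125, 122, 106, 84, 59, 41, 41, 44] far [44, 45, 45, 45, 46, 46, 45, 45, 46, 47, 51, 56, 60, 62, 65, 67]
scene plain near [136, 137, 139, 138, 134, 129, 124, 112, 90, 67, 53, 48, 44] far [44, 44, 44, 44, 43, 43, 43, 43, 43, 40, 40, 40, 51, 62, 62, 61]
side one near [124, 126, 128, 128, 125, 117, 102, 85, 70, 58, 54, 53, 53] far [53, 53, 53, 54, 53, 53, 53, 54, 58, 69, 88, 109, 125, 135, 140, 141]
side plain near [120, 126, 129, 128, 128, 126, 119, 105, 86, 70, 57, 52, 51] far [54, 54, 53, 53, 53, 54, 54, 53, 55, 66, 86, 109, 126, 136, 140, 141]
wrist one near [122, 122, 122, 122, 122, 124, 108, 52, 37, 35, 34, 34, 33] far [30, 30, 30, 31, 31, 31, 31, 31, 38, 79, 115, 121, 129, 139, 142, 143]
wrist plain near [40, 90, 119, 121, 121, 124, 121, 103, 60, 36, 29, 29, 29] far [30, 29, 29, 28, 28, 28, 29, 29, 31, 59, 106, 121, 132, 141, 142, 142]
t 30.2 p [0.5592 0.0777 0.1625] F [-0.5  0.2 -0.2] gap 0.0548 ff 0.0 | after-twist cm [  1.17 -19.94   1.25] twist -0.004
0.078 [121.9 152.  153.  154.  155. ] rect [array([ 0.3, 77.9]), array([69.9, 40.3]), np.float64(0.0)] [[-34.599998474121094, 98.0999984741211], [-34.599998474121094, 57.79999923706055], [35.29999923706055, 57.79999923706055], [35.29999923706055, 98.0999984741211]]
   quad [[-34.1, 58.6], [34.1, 59.0], [35.1, 96.4], [-32.6, 97.2]]
none 0
-0.078 [140. 148. 149. 150. 151.] rect [array([  2., -75.]), array([37.6, 68. ]), np.float64(88.6)] [[-32.5, -93.0], [35.599998474121094, -94.69999694824219], [36.5, -57.099998474121094], [-31.600000381469727, -55.400001525878906]]
   quad [[-32.0, -91.0], [34.1, -93.6], [35.2, -58.1], [-30.3, -56.5]]
```

Both ends of casting_one are now level with the plain casting, and it sits at tray (0.3, 77.9) mm. On to casting_two, where I'll start 5 mm further along +x for the placing.

Request:
send_rows(series=[0.2,-3,0,-0.004,0.2,-3.5,0,0,0.2,-3.5,0,0,0.2,-3.5,0,0,0.2,-3.5,0,0,0.1,-2,0.5,0,0,-0.5,0.5,0,0,0,0,0], hand=0.65)

```text
time: 31.0
tcp_pos: [0.5743, -0.1151, 0.1509]
tool_rot: [-0.069, 0.998, 0.0, -0.001]
ft_force: [0.1, 0.3, 0.0]
finger_gap: 0.0594
finger_force: 0.0
```

```bash
python3 -c "
from h import *
go(fr(MO,MY,.0065,.0455),.069,MY)"
```

```text
t 31.0 p [ 0.5743 -0.1151  0.1509] F [0.1 0.3 0. ] gap 0.0594 ff 0.0 | after-twist cm [ 0.18 -0.58  8.19] twist 0.003
```

Request:
send_rows(series=[0.2,-0.4,1,0.003,0,0,1.5,0,0,0,1.5,0,0,0,1,0,0,0,0.5,0,0,0,0,0,0,0,0,0,0,0,0,0])

```text
time: 31.8
tcp_pos: [0.5736, -0.1208, 0.0972]
tool_rot: [-0.067, 0.998, -0.0, 0.001]
ft_force: [0.1, 0.4, 0.2]
finger_gap: 0.0599
finger_force: 0.0
```

```bash
python3 -c "
from h import *
go(fr(MO,MY,.0065,.0455),.069,MY)"
```

```text
t 31.8 p [ 0.5736 -0.1208  0.0972] F [0.1 0.4 0.2] gap 0.0599 ff 0.0 | after-twist cm [ 0.03 -0.02  2.82] twist -0.001
```

Request:
send_rows(series=[0,0,1,0,0,0,1,0,0,0,0.5,0,0,0,0.3,0,0,0,0,0,0,0,0,0,0,0,0,0,0,0,0,0])

```text
time: 32.6
tcp_pos: [0.5734, -0.1206, 0.0689]
tool_rot: [-0.067, 0.998, -0.0, 0.0]
ft_force: [-0.5, -0.7, -0.1]
finger_gap: 0.06
finger_force: 0.0
```

Request:
send_rows(series=[0,0,0,0,0,0,0,0,0,0,0,0,0,0,0,0,0,0,0,0,0,0,0,0,0,0,0,0,0,0,0,0], hand=0.3, grip_force=18)

```text
time: 33.4
tcp_pos: [0.5733, -0.1202, 0.0688]
tool_rot: [-0.067, 0.998, 0.0, 0.0]
ft_force: [0.3, 1.9, 2.7]
finger_gap: 0.0397
finger_force: 18.0
```

Request:
send_rows(series=[0,0,-0.3,0,0,0,-0.5,0,0,0,-0.8,0,0,0,-1,0,0,0,-1.5,0,0,0,-1.5,0,0,0,-1.5,0,0,0,-1,0])

```text
time: 34.2
tcp_pos: [0.5739, -0.1208, 0.1518]
tool_rot: [-0.067, 0.998, -0.0, 0.001]
ft_force: [0.7, -0.7, -2.0]
finger_gap: 0.0395
finger_force: 18.0
```

```bash
python3 -c "
from h import *
go(fr(TO,TY,0.012,0),.1,TY)"
```

```text
t 34.2 p [ 0.5739 -0.1208  0.1518] F [ 0.7 -0.7 -2. ] gap 0.0395 ff 18.0 | after-twist cm [-1.000e-02  2.765e+01  5.180e+00] twist 0.075
```

Request:
send_rows(series=[0,0.5,0,0.025,0,1.5,0,0.025,0,3,0,0.025,0,3.5,0,0,0,3.5,0,0,0,3.5,0,0,0,3.5,0,0,0,3.5,0,0])

```text
time: 35.0
tcp_pos: [0.5578, 0.1053, 0.1503]
tool_rot: [-0.03, 1.0, 0.0, 0.0]
ft_force: [0.6, -0.5, -1.6]
finger_gap: 0.0401
finger_force: 18.0
```

Request:
send_rows(series=[0,2.5,0.5,0,0,1.5,1,0,0,0.5,1,0,0,0,1.5,0,0,0,1.5,0,0,0,1,0,0,0,0,0,0,0,0,0])

```text
time: 35.8
tcp_pos: [0.5554, 0.1479, 0.0843]
tool_rot: [-0.029, 1.0, -0.0, -0.0]
ft_force: [0.2, 0.2, -1.8]
finger_gap: 0.0397
finger_force: 18.0
```

```bash
python3 -c "
from h import *
go(fr(TO,TY,0.012,0),.055,TY)"
```

```text
t 35.8 p [0.5554 0.1479 0.0843] F [ 0.2  0.2 -1.8] gap 0.0397 ff 18.0 | after-twist cm [-0.27  0.71  2.93] twist -0.001
```

Request:
send_rows(series=[-0.15,0.4,0.5,0,-0.1,0.35,1,0,0,0,1,0,0,0,0.4,0,0,0,0,0,0,0,0,0,0,0,0,0,0,0,0,0])

```text
time: 36.6
tcp_pos: [0.5577, 0.1564, 0.056]
tool_rot: [-0.03, 1.0, 0.0, 0.0]
ft_force: [-0.2, -0.2, -1.3]
finger_gap: 0.0398
finger_force: 18.0
```

```bash
python3 -c "
from h import *
go(fr(TO,TY,0.012,0.0005),.044,TY)"
```

```text
t 36.6 p [0.5577 0.1564 0.056 ] F [-0.2 -0.2 -1.3] gap 0.0398 ff 18.0 | after-twist cm [ 0.01 -0.07  1.2 ] twist 0.0
```

Aligned; I lower to first contact and then lay it down on an arc.

Request:
send_rows(series=[0,-0.07,0.3,0,0,0,0.3,0,0,0,0.2,0,0,0,0.1,0,0,0,0.1,0,0,0,0.1,0,0,0,0,0,0,0,0,0])

```text
time: 37.4
tcp_pos: [0.5574, 0.1557, 0.0446]
tool_rot: [-0.03, 1.0, 0.0, 0.0]
ft_force: [-1.7, -0.1, -1.5]
finger_gap: 0.04
finger_force: 18.0
```

Request:
send_rows(series=[-0.05,0,0.1,0,-0.05,0,0.1,0,-0.05,0,0.1,0,-0.05,0,0.1,0,-0.05,0,0.1,0,0,0,0,0,0,0,0,0,0,0,0,0], grip_force=12)

```text
time: 38.2
tcp_pos: [0.5605, 0.1562, 0.04]
tool_rot: [-0.03, 1.0, 0.0, 0.001]
ft_force: [2.1, 2.1, 2.2]
finger_gap: 0.0395
finger_force: 12.0
```

Request:
send_rows(series=[-0.07,0,0.1,0,-0.07,0,0.1,0,-0.07,0,0.1,0,-0.06,0,0.1,0,-0.06,0,0.1,0,-0.06,0,0.1,0,-0.05,0,0.1,0,0,0,0,0])

```text
time: 39.0
tcp_pos: [0.5643, 0.1559, 0.0324]
tool_rot: [-0.03, 1.0, -0.0, -0.0]
ft_force: [2.4, 0.9, 2.7]
finger_gap: 0.0402
finger_force: 12.0
```

Request:
send_rows(series=[-0.05,0,0.1,0,-0.05,0,0.1,0,-0.05,0,0.1,0,-0.04,0,0.1,0,-0.04,0,0.1,0,-0.04,0,0.1,0,0,0,0,0,0,0,0,0])

```text
time: 39.8
tcp_pos: [0.5668, 0.1562, 0.0264]
tool_rot: [-0.03, 1.0, -0.0, -0.0]
ft_force: [1.2, 0.0, 1.4]
finger_gap: 0.0397
finger_force: 12.0
```

```bash
sed -i 's/((79,"one"),/((78,"one"),(.5,"two"),/' e.py; python3 e.py wrist1.npz | sed '/^0\|^-0\|^ \|^none/d'; python3 -c "
from h import *
go(fr(TO,TY,.024,.0005),.0205,TY)"
```

```text
xs [-48, -46, -44, -42, -40, -38, -36, -34, -32, -30, -28, -26]
scene one near [137, 138, 139, 132, 124, 122, 118, 105, 85, 60, 42, 43, 45] far [45, 45, 45, 45, 45, 45, 45, 45, 45, 47, 52, 57, 59, 59, 59, 62]
scene two near [102, 104, 108, 107, 107, 110, 111, 113, 115, 93, 56, 45, 46] far [56, 56, 56, 57, 57, 58, 58, 59, 60, 60, 60, 60, 59, 58, 56, 54]
scene plain near [136, 137, 138, 137, 134, 129, 124, 112, 91, 68, 54, 49, 45] far [44, 44, 44, 43, 44, 43, 42, 43, 43, 41, 39, 40, 51, 62, 61, 61]
side one near [123, 126, 129, 129, 124, 116, 102, 84, 67, 56, 53, 51, 51] far [51, 51, 52, 54, 53, 61, 79, 73, 82, 99, 96, 88, 78, 70, 59, 40]
side two near [120, 125, 128, 128, 129, 127, 117, 98, 76, 61, 53, 51, 52] far [55, 59, 59, 59, 61, 63, 68, 69, 68, 69, 72, 78, 87, 95, 101, 102]
side plain near [120, 125, 128, 128, 128, 126, 119, 105, 86, 69, 56, 51, 50] far [54, 54, 54, 53, 53, 53, 54, 54, 56, 66, 85, 109, 126, 137, 141, 143]
wrist one near [123, 123, 122, 122, 121, 125, 94, 46, 32, 32, 32, 31, 30] far [30, 30, 31, 30, 30, 31, 30, 30, 31, 85, 128, 143, 143, 143, 60, 25]
wrist two near [106, 122, 125, 125, 123, 130, 125, 89, 33, 32, 32, 32, 32] far [34, 35, 36, 36, 34, 32, 31, 31, 32, 32, 32, 45, 129, 142, 142, 143]
wrist plain near [119, 124, 124, 124, 123, 132, 128, 100, 66, 34, 30, 31, 31] far [30, 30, 31, 30, 30, 30, 30, 30, 30, 64, 127, 143, 142, 143, 63, 21]
t 39.95 p [0.5667 0.1561 0.0265] F [1.7 0.2 1.7] gap 0.0398 ff 12.0 | after-twist cm [-0.29  0.01  0.6 ] twist 0.0
```

Casting_two's near end is in the pocket (tray x ≈ -32 mm) at floor level. I finish lowering and draw it back about 1.5 mm.

Request:
send_rows(series=[0.05,0,0.1,0,0.05,0,0.1,0,0.05,0,0.1,0,0,0,0.1,0,0,0,0,0,0,0,0,0,0,0,0,0,0,0,0,0])

```text
time: 40.75
tcp_pos: [0.5652, 0.1561, 0.0225]
tool_rot: [-0.03, 1.0, -0.0, -0.0]
ft_force: [2.1, 0.4, 2.3]
finger_gap: 0.0398
finger_force: 12.0
```

Request:
send_rows(series=[0,0,0.1,0,0,0,0.05,0,0,0,0,0,0,0,0,0,0,0,0,0,0,0,0,0,0,0,0,0,0,0,0,0])

```text
time: 41.55
tcp_pos: [0.5654, 0.1562, 0.0211]
tool_rot: [-0.03, 1.0, -0.0, -0.0]
ft_force: [1.3, 0.5, 1.8]
finger_gap: 0.0396
finger_force: 12.0
```

```bash
python3 e.py wrist1.npz | grep "two\|scene plain"; python3 -c "
from h import *
go(fr(TO,TY,.024,.0005),.0205,TY)"
```

```text
scene two near [115, 121, 123, 119, 114, 109, 99, 92, 97, 81, 45, 37, 42] far [49, 49, 48, 48, 48, 47, 47, 48, 49, 52, 57, 60, 60, 59, 58, 58]
scene plain near [136, 137, 138, 137, 133, 129, 124, 112, 91, 69, 54, 49, 44] far [45, 45, 44, 44, 44, 43, 43, 43, 43, 41, 39, 40, 51, 62, 62, 60]
side two near [119, 125, 127, 128, 125, 116, 99, 79, 63, 55, 52, 50, 49] far [53, 54, 57, 61, 63, 68, 67, 66, 67, 70, 73, 80, 89, 99, 103, 104]
wrist two near [109, 123, 125, 124, 123, 129, 80, 35, 29, 29, 29, 28, 29] far [33, 33, 32, 30, 30, 30, 30, 30, 31, 70, 130, 142, 142, 142, 142, 143]
t 41.7 p [0.5654 0.1562 0.0211] F [2.3 0.9 1.6] gap 0.0397 ff 12.0 | after-twist cm [-0.42 -0.    0.06] twist 0.0
```

Request:
send_rows(series=[0,0,0.1,0,0,0,0.1,0,0,0,0,0,0,0,0,0,0,0,0,0,0,0,0,0,0,0,0,0,0,0,0,0])

```text
time: 42.5
tcp_pos: [0.5657, 0.1562, 0.0201]
tool_rot: [-0.03, 1.0, 0.0, 0.0]
ft_force: [0.7, -1.5, 9.7]
finger_gap: 0.0397
finger_force: 12.0
```

Firm contact, so it lies flat. I release and retreat, then check.

Request:
send_rows(series=[0,0,-0.1,0,0,0,0,0,0,0,0,0,0,0,0,0,0,0,0,0,0,0,-0.5,0,0,0,-1,0,0,0,-2,0], hand=0.6)

```text
time: 43.3
tcp_pos: [0.5646, 0.1559, 0.0549]
tool_rot: [-0.03, 1.0, -0.0, -0.001]
ft_force: [1.2, 0.6, 0.6]
finger_gap: 0.055
finger_force: 0.0
```

Request:
send_rows(series=[0,0,-3,0,0,0,-3,0,0,0,-3,0,0,-2,-3,0,0,-3,0,0,0,-3,0,0,0,-2,0,0,0,0,0,0])

```text
time: 44.1
tcp_pos: [0.5717, 0.0526, 0.1763]
tool_rot: [-0.027, 1.0, -0.001, 0.001]
ft_force: [0.1, 0.5, 0.5]
finger_gap: 0.055
finger_force: 0.0
```

```bash
python3 -c "
from h import *
i,K,T=cam('wrist');np.savez('wrist3.npz',i=i,K=K,T=T)
go(fr(TO,TY,.024,.0005),.0205,TY)"; python3 e.py wrist3.npz | grep -v profile
```

```text
t 44.15 p [0.5716 0.0552 0.176 ] F [ 0.1  0.8 -0.2] gap 0.0551 ff 0.0 | after-twist cm [-0.4  10.11 15.55] twist -0.003
0.078 [129.4 147.  150.  152.  153. ] rect [array([ 0.9, 77.8]), array([68.5, 40.2]), np.float64(0.3)] [[-33.400001525878906, 97.69999694824219], [-33.20000076293945, 57.5], [35.29999923706055, 57.900001525878906], [35.099998474121094, 98.0999984741211]]
   quad [[-33.2, 60.5], [33.9, 58.8], [34.1, 97.4], [-31.9, 97.1]]
none 0
-0.078 [137. 147. 149. 150. 151.] rect [array([  2. , -75.1]), array([37.7, 67.8]), np.float64(88.8)] [[-32.29999923706055, -93.19999694824219], [35.5, -94.5999984741211], [36.29999923706055, -56.900001525878906], [-31.5, -55.5]]
   quad [[-31.8, -92.5], [33.2, -94.5], [35.7, -58.1], [-29.5, -56.0]]
xs [-48, -46, -44, -42, -40, -38, -36, -34, -32, -30, -28, -26]
scene one near [138, 139, 139, 132, 125, 122, 118, 105, 85, 60, 41, 42, 45] far [45, 45, 46, 46, 46, 46, 46, 46, 46, 48, 52, 57, 59, 60, 62, 63]
scene two near [138, 139, 140, 136, 129, 124, 116, 101, 81, 57, 42, 42, 44] far [49, 49, 48, 48, 47, 45, 45, 45, 46, 48, 51, 56, 59, 59, 58, 
[... 348 characters left out ...]
 82, 65, 56, 52, 51, 51] far [53, 54, 54, 52, 51, 50, 50, 52, 58, 70, 89, 111, 127, 136, 141, 141]
side plain near [120, 125, 128, 129, 128, 126, 119, 105, 88, 71, 56, 52, 51] far [53, 53, 53, 53, 53, 53, 54, 54, 56, 66, 86, 109, 127, 137, 140, 142]
wrist one near [123, 122, 121, 121, 120, 122, 111, 67, 47, 45, 45, 44, 43] far [31, 31, 31, 31, 31, 31, 31, 31, 38, 81, 116, 122, 129, 138, 142, 143]
wrist two near [114, 119, 122, 121, 121, 124, 114, 56, 34, 33, 32, 31, 32] far [35, 35, 33, 31, 30, 30, 30, 30, 36, 78, 114, 120, 122, 134, 141, 141]
wrist plain near [40, 73, 116, 121, 121, 124, 124, 111, 64, 35, 29, 29, 29] far [29, 29, 29, 28, 28, 28, 28, 28, 30, 55, 101, 121, 130, 140, 141, 142]
```

Casting_two's edges match casting_one's in all three views, so both lie flat in their pockets. Handing in.

```bash
python3 -c "
from workcell import manip
print(manip.job_done())"
```

```text
the job is handed in; nothing more can be done
None
```

The job is handed in: the pedal was pressed to its stop at about 18 N, and by the camera check the one-hole casting lies flat in pocket 1 and the two-hole casting flat in pocket 2, with casting_one regripped once because its near end had first caught on the pocket's rim.

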